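# Set a shallow tray on the tea-light warmer

## Robot

A 6-joint arm with a two-finger parallel gripper is mounted at the origin on a cart in front of the work surface, level with it; the furniture and walls round the work are solid. World frame = base frame: x ahead of the robot, y to its left, z up, the work surface at z = 0. Lengths are in m, angles in rad, forces in N, time in s.
With the tool pointing down it reaches from about 0.3 to 0.775 m from the base axis. Payload 14.6 kg.
Tool frame: the origin (TCP) lies at the very end of the fingers, on their centre line; the grasp point (between the pads) lies 19 mm behind it (pinch_z is the distance from the TCP to the grasp point, in m); z points along the fingers, y is the line along which they close (so a half turn about z gives the same grasp; the last joint's range is limited). The gripper opens to 85 mm and grips with 20 to 120 N. Pads are 22 mm wide; open, the fingers measure 114 mm over their backs; the gripper's body (76 mm by 85 mm) begins 54 mm behind the grasp point. The pads swing forward as they close: fully open they stand 13 mm farther back than shut.
Start: joints at [-0.067, 0.3, 1.521, -0, 1.321, -0.067], TCP at [0.55, -0, 0.231] pointing down, gripper open.
Joint ranges: [-3.03, 3.03], [-0.79, 2.21], [0.23, 2.52], [-1.04, 4.18], [0, 3.07], [-2.55, 2.55]. Speed limits (rad/s): [2.22, 2.22, 2.57, 3.14, 3.14, 3.14].

## Interface

Orientations are given as a unit quaternion [x, y, z, w].
In Python, from plant import * gives the robot as it stands. The module is installed in compiled form; this text tells all that it offers.
- The arm moves only by the tool play_rows, never from a script. Its argument "rows" is a list of rows, each a list of 5 numbers: the shift along the world's x, y, z in units of 50 mm (1.0 is 50 mm), then the turn about the world's z in rad, then the finger opening in mm, from 0 to 85.4. In form: [[dx, dy, dz, twist, gripper], ...]. A call has exactly 10 rows; each row is the pose to reach, as a shift and turn from the pose commanded when the call began; what a row does not reach only later rows make up. A row lasts 1/10 s, in which the tool goes at most 50 mm and 8.59 degrees, less where a joint would pass 70% of its speed; a pose out of reach is approached as far as the arm can. A call with a gripper value outside its range is refused whole. The fingers move at their own pace and stop on an object; the grip force is fixed at half the most. Time passes only in rows, so rows that repeat a pose let the fingers close, or fill a call up. It gives the time, the measured TCP pose, the force, the opening and the grip force at its end, in the units of the state.
- read_state(): the state, without advancing time (a new reading comes with each control period).
- read_camera(name): name is "scene" or "side" or "wrist"; returns a dict with "pixels" (420x560x3 uint8, blue, green, red), "depth" (420x560 float32, m along the optical axis (not along the pixel's ray), 0 where there is no reading), "fx", "fy", "cx", "cy" (pixels), "rvec" (rotation vector, rad) and "tvec" (3), from world to camera coordinates, as OpenCV has them; the wrist camera has in their place "T_tool_cam" (4x4, takes a point from camera to tool coordinates, whose origin is the TCP and whose axes are the flange's). Camera axes: x right, y down, z forward; pixel columns grow to the right and rows downward; lengths in m; the calibration is good to about 2 mm. A picture is of the moment at which its call begins: read the wrist's pose just before it.
- close_job(): hands the job in; it is judged then, once.
The state is a dict: "t": time; "joints": joint angles; "qd": joint speeds; "joint_efforts": joint torques, N m; "eef_pos": TCP position; "tool_rot": TCP orientation; "contact_force": force on the tool from outside, world axes, zero at the start; "torque": the same for the moment, N m; "width": finger opening in m; "gripper_force": force on a finger pad.
Only numpy, scipy, OpenCV 4.12 (cv2) and the standard library are available. Lean on these libraries where they do the work, as an engineer would, in place of code of your own. Each camera call takes 0.05 s, during which the arm holds its last target. There are 200 camera calls.

## Task

Stand the tea light in the middle of the warmer's base plate. Then slide the tray along the low wooden shelf, to the left, until its left rim sticks out well past the shelf's left edge (about 3 to 4 cm) while it still lies flat; pinch it by that left rim, lift it clear and set it down gently on the warmer's two rails, level, centred over the tea light and square to the warmer. Leave the other things alone.

Things in the scene. Friction and masses are not known exactly. Their poses are not given: they have to be found in the camera images.
- tray: shallow aluminium tray, 0.2 kg, 138 x 148 x 17 mm: flat floor 110 (its x) x 120 (y) x 4 mm, and on all sides a rim 3 mm thick that flares 14 mm out and 14 mm up at 45 deg. Origin: centre of its underside. Left rim: its -x side, which looks to the robot's left within 0.37 rad. Starts flat on the shelf, square to it within 0.08 rad. It tips off once its centre passes the shelf's edge
- tray_left_rim (a point): middle of the left rim's top edge, 69 mm in -x from the tray's origin, 16 mm above its underside, at first at most 10 mm past the shelf's edge. The rim meets the floor 14 mm further in and 14 mm lower. Pads lie flat on the rim when the fingers point along tray +x and 45 deg down and close in that upright plane; a flat support leaves no room for the lower finger
- tray_right_rim (a point): middle of the top edge of the tray's right rim, 69 mm in +x from the tray's origin, 16 mm above its underside; a fingertip let down behind it can push the tray towards the left edge
- riser: low dark wooden shelf, fixed: top 140 mm (its x) by 160 mm (its y), 55 mm high, 14 mm thick, on two side panels. Origin: centre of its footprint on the worktop; z up; its x points to the robot's right (world -y) within 0.3 rad; its left edge is 70 mm in -x from the origin (the robot's left). It may stand left or right of the warmer.
- riser_left_edge (a point): middle of the shelf's left upper edge, 55 mm above the worktop
- warmer: steel tea-light warmer, fixed. Base plate 100 x 100 x 4 mm with a flat 50 mm ring mark; two 8 mm rails, 88 mm long, along its x at y = +/-44 mm, tops at 60 mm, each on legs at x = +/-32 mm. Open at both x ends and top: a gripper fits between the rails (80 mm apart) if the fingers open along its x. Origin: centre of the footprint; x points to the robot's right within 0.3 rad
- tea_light: tea light in a metal cup, 38 mm across, 15 mm high, 20 g, standing on the worktop nearer the robot than shelf and warmer. Origin: centre of its underside.
- fish_tin: bystander: low round tin, 86 mm across, 40 mm high, near the worktop's front right; leave alone
- salt_shaker: bystander: salt shaker 44 mm across, 90 mm high, at the back; leave alone
- honey_jar: bystander: jar with black lid, 63 mm across, 94 mm high, at the back; leave alone
There are look-alikes about, which are no part of the job. Of the things that look like the tea_light, take the one that is farthest to the robot's right at the start.

How it is judged:
On the way, in this order (a step that is already met when the one before it is completed fails the run):
1. the tea light stands in the middle of the warmer's base plate, released (horizontal distance between tea_light and warmer below 0.02 m and height (world z) of tea_light below 0.008 m and angle between tea_light's own z axis and vertical below 0.1 rad and contact force between the fingers and tea_light below 0.05 N), for 0.2 s.
2. the tray, still lying flat on the shelf, has its left rim at least 25 mm past the shelf's left edge (x of tray_left_rim in the frame of riser below -0.095 m and z of tray in the frame of riser between 0.049 and 0.061 m and angle between tray's own z axis and vertical below 0.08 rad), for 0.2 s.
3. the tray is lifted clear of the shelf in the fingers, held at its left rim (contact force between tray and riser below 0.01 N and height (world z) of tray above 0.08 m and contact force between the fingers and tray above 2 N and distance between the grasp point and tray_left_rim below 0.06 m), for 0.1 s.
At the end, for the whole second after the job is handed in: The tray rests level (within 0.06 rad) on the warmer's rails, its centre within 25 mm of the warmer's centre and square to it within 0.2 rad, at rest; the tea light stands upright on the base plate within 20 mm of its centre (horizontal distance between tray and warmer below 0.025 m and z of tray in the frame of warmer between 0.055 and 0.066 m and angle between tray's own z axis and vertical below 0.06 rad and angle between the x axis of tray and the x axis of warmer, either way round below 0.2 rad and linear speed of tray below 0.02 m/s and horizontal distance between tea_light and warmer below 0.02 m and height (world z) of tea_light below 0.008 m and angle between tea_light's own z axis and vertical below 0.1 rad); the robot touches nothing.
It fails at once if the tray falls or is dropped (faster than 0.5 m/s while the fingers do not hold it, or below the shelf and warmer) ((linear speed of tray above 0.5 m/s and contact force between the fingers and tray below 0.05 N) or height (world z) of tray below 0.035 m).
It fails at once if a bystander is moved more than 20 mm (distance of any of fish_tin, salt_shaker, honey_jar from where it was at the start of the episode above 0.02 m).
It also fails if it takes over 64 s, if anything falls off the work surface, if the arm or the gripper's body presses on something with over 40 N, if the wrist force passes 120 N, or if a joint passes its speed limit or range.

## Working session

There is one attempt and no reset: what is moved stays moved. The work goes in short steps, Python scripts to look and compute and a tool call to move; the robot and the scene stay as the last step left them, time stands still between calls to the robot, and variables do not carry over. Pictures are saved under pics/ and viewed, at most 10 in all, crops included, and the job is handed in when it is done.

Besides the shell and the picture viewer there is one more tool, called after "Request:" as name([rows], argument=value, ...), one row to a line, values as JSON. play_rows: Moves the arm, as the interface text tells. Its arguments: {"type":"object","properties":{"rows":{"type":"array","items":{"type":"array","items":{"type":"number"}}}},"required":["rows"]}

```bash
mkdir -p pics; cat > h.py <<'E'
from plant import *
import numpy as np, cv2
from scipy.spatial.transform import Rotation as R
def cloud(name):
    s=read_state(); c=read_camera(name); d=c["depth"]; v,u=np.mgrid[:d.shape[0],:d.shape[1]]
    P=np.dstack([(u-c["cx"])/c["fx"]*d,(v-c["cy"])/c["fy"]*d,d])
    if name=="wrist":
        T=np.array(c["T_tool_cam"]); P=P@T[:3,:3].T+T[:3,3]
        P=P@R.from_quat(s["tool_rot"]).as_matrix().T+np.array(s["eef_pos"])
    else:
        M=cv2.Rodrigues(np.array(c["rvec"]))[0]; P=(P-np.array(c["tvec"]).ravel())@M
    P[d==0]=np.nan
    return c["pixels"],P
E
python3 - <<'E'
from h import *
s=read_state(); print(s)
for n in("scene","side","wrist"):
    im,P=cloud(n); cv2.imwrite(f"pics/{n}0.png",im); np.savez(f"{n}0.npz",im=im,P=P)
E
```

```text
{'t': 0.0, 'joints': array([-6.65793176e-02,  3.00461247e-01,  1.52162133e+00, -1.21121520e-05,
        1.32067136e+00, -6.65805407e-02]), 'qd': array([ 3.32861377e-04,  6.48777508e-04,  2.77435732e-05,  9.56335083e-04,
       -1.74373597e-03,  2.55332836e-04]), 'joint_efforts': array([ 2.33377898e-03, -5.43485534e+01, -3.61782753e+01,  2.82532977e-05,
        4.14875918e-03, -3.55991256e-05]), 'eef_pos': array([5.49757540e-01, 2.17294240e-05, 2.30709688e-01]), 'tool_rot': array([ 7.07105167e-01,  7.07108157e-01, -3.86762562e-04, -4.33115532e-04]), 'contact_force': array([-0.2427671 , -0.36935174, -0.23617093]), 'torque': array([-0.02546309,  0.016987  , -0.01863562]), 'gripper_force': 0.0, 'width': 0.0855061537282913}
```

View pics/scene0.png

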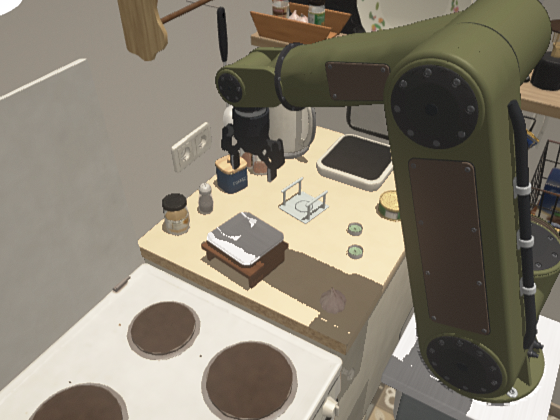

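View pics/wrist0.png

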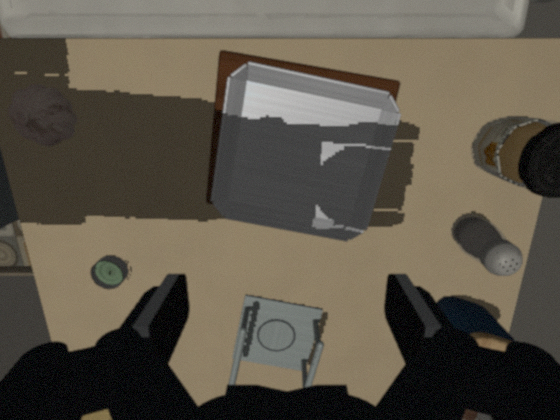

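```bash
cat > m.py <<'E'
from h import *
C=[]
for n in("scene","side","wrist"):
    f=np.load(n+"0.npz"); P=f["P"].reshape(-1,3); im=f["im"].reshape(-1,3)
    k=np.isfinite(P[:,0])&(P[:,0]>.2)&(P[:,0]<.9)&(abs(P[:,1])<.5); C.append((P[k],im[k].astype(int)))
for n,(P,im) in zip("SDW",C):
    def rep(nm,k,rect=0):
        Q=P[k][:,:2].astype(np.float32)
        if len(Q)<15: print(n,nm,len(Q));return
        (c,s,a)=cv2.minAreaRect(Q); print(n,nm,len(Q),"rect",np.round(c,4),np.round(s,4),round(a,1),"med",np.round(np.median(Q,0),4), "z",np.round(np.median(P[k][:,2]),4))
    z=P[:,2]; x,y=P[:,0],P[:,1]
    green=(im[:,1]>im[:,2]+8)&(z<.03)&(z>.004)
    if green.sum():
        Q=P[green]; lab=np.round(Q[:,:2]/.05)
        print(n,"green",[(tuple(np.round(b*.05,2)),c) for b,c in zip(*np.unique(lab,axis=0,return_counts=True)) if c>8])
    near=(x>.3)&(x<.8)&(y>0)&(y<.35)
    for h in (.055,.058,.061,.065,.069,.072): print(n,h,(near&(abs(z-h)<.0015)).sum(),end=" ")
    print()
    rep("rails",(abs(z-.0585)<.003)&(y<.07)&(y>-.1)&(x>.45)&(x<.68))
    rep("traytop",(abs(z-.069)<.0035)&(y>.05)&(y<.4)&(x>.4)&(x<.75))
    rep("riser",(abs(z-.055)<.002)&(y>.05)&(y<.4)&(x>.4)&(x<.75))
E
python3 m.py
python3 - <<'E'
import numpy as np
f=np.load('wrist0.npz');P=f['P']
for p in [(108,271),(276,335),(240,62),(398,105),(365,235),(213,205),(220,52),(398,82),(323,308),(246,296)]: print(p,np.round(P[p[1],p[0]],4))
f=np.load('scene0.npz');P=f['P']
for p in [(355,229),(355,252),(303,206),(390,205)]: print('S',p,np.round(P[p[1],p[0]],4))
E
```

```text
S green [((np.float64(0.3), np.float64(-0.3)), np.int64(12)), ((np.float64(0.35), np.float64(-0.3)), np.int64(27)), ((np.float64(0.35), np.float64(-0.2)), np.int64(27)), ((np.float64(0.35), np.float64(-0.15)), np.int64(39)), ((np.float64(0.35), np.float64(-0.1)), np.int64(36)), ((np.float64(0.4), np.float64(-0.2)), np.int64(29))]
S 0.055 454 S 0.058 654 S 0.061 926 S 0.065 229 S 0.069 184 S 0.072 226 
S rails 1132 rect [0.5528 0.0231] [0.1132 0.1532] 80.2 med [0.556  0.0225] z 0.0599
S traytop 121 rect [0.569  0.0766] [0.0519 0.1509] 89.8 med [0.583 0.081] z 0.0698
S riser 373 rect [0.5655 0.073 ] [0.0676 0.1629] 81.9 med [0.5355 0.0909] z 0.0556
D green [((np.float64(0.3), np.float64(-0.3)), np.int64(17)), ((np.float64(0.35), np.float64(-0.3)), np.int64(62)), ((np.float64(0.35), np.float64(-0.2)), np.int64(30)), ((np.float64(0.35), np.float64(-0.15)), np.int64(41)), ((np.float64(0.35), np.float64(-0.1)), np.int64(33)), ((np.float64(0.4), np.float64(-0.2)), np.int64(30))]
D 0.055 831 D 0.058 871 D 0.061 1603 D 0.065 249 D 0.069 268 D 0.072 399 
D rails 2146 rect [0.5574 0.0245] [0.11
[... 697 characters left out ...]
.023] z 0.0583
W traytop 2386 rect [0.5691 0.0778] [0.154  0.0555] 0.0 med [0.5608 0.0863] z 0.0691
W riser 2511 rect [0.5656 0.0714] [0.067  0.1585] 81.2 med [0.5441 0.0946] z 0.0543
(108, 271) [ 0.3346 -0.1218  0.0055]
(276, 335) [ 0.5358 -0.2147  0.0051]
(240, 62) [0.5099 0.1066 0.0543]
(398, 105) [0.665  0.0694 0.001 ]
(365, 235) [ 0.6414 -0.0767  0.0008]
(213, 205) [ 4.655e-01 -4.010e-02 -4.000e-04]
(220, 52) [0.4931 0.1146 0.053 ]
(398, 82) [0.6468 0.0904 0.0536]
(323, 308) [ 0.5956 -0.1775 -0.    ]
(246, 296) [ 0.4992 -0.1572  0.0043]
S (355, 229) [ 0.373 -0.198  0.01 ]
S (355, 252) [ 0.3382 -0.1234  0.0069]
S (303, 206) [ 0.5368 -0.2149  0.0065]
S (390, 205) [ 0.3222 -0.3023  0.0386]
```

View pics/side0.png

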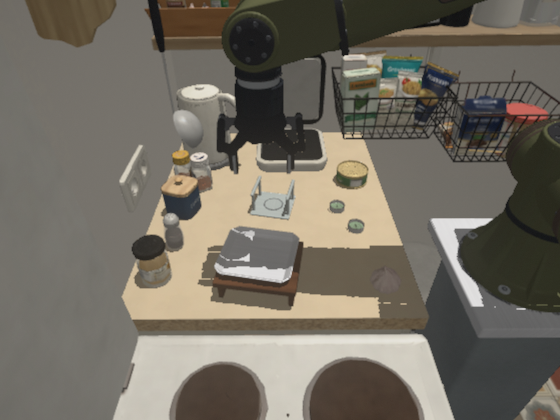

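```bash
cat > m2.py <<'E'
from h import *
for n in("scene","side","wrist"):
    f=np.load(n+"0.npz"); P=f["P"].reshape(-1,3); im=f["im"].reshape(-1,3).astype(int)
    x,y,z=P.T
    def rep(nm,k):
        Q=P[k][:,:2].astype(np.float32)
        if len(Q)<15: print(n,nm,len(Q));return
        lo,hi=np.percentile(Q,[.3,99.7],axis=0)
        (c,s,a)=cv2.minAreaRect(Q); print(n,nm,len(Q),"rect",np.round(c,4),np.round(s,4),round(a,1),"mean",np.round(Q.mean(0),4))
    rep("tray",(z>.0655)&(z<.075)&(x>.45)&(x<.68)&(y>-.1)&(y<.15))
    rep("risertop",(z>.053)&(z<.057)&(x>.45)&(x<.68)&(y>-.1)&(y<.15))
    rep("warmer rails",(z>.052)&(z<.064)&(x>.45)&(x<.65)&(y<-.14)&(y>-.3))
    g=(abs(im[:,2]-im[:,0])<25)
    rep("warmer base",g&(z>.0015)&(z<.0075)&(x>.45)&(x<.65)&(y<-.15)&(y>-.29))
    rep("tea",(z>.01)&(z<.025)&(np.hypot(x-.375,y+.2)<.035))
    rep("tea2",(z>.01)&(z<.025)&(np.hypot(x-.338,y+.12)<.035))
E
python3 m2.py
```

```text
scene tray 599 rect [0.5636 0.0253] [0.1422 0.1526] 78.7 mean [0.5729 0.0121]
scene risertop 494 rect [0.5598 0.0369] [0.1407 0.1623] 81.1 mean [0.5341 0.07  ]
scene warmer rails 154 rect [ 0.5363 -0.2161] [0.0914 0.1001] 77.2 mean [ 0.5341 -0.213 ]
scene warmer base 570 rect [ 0.5381 -0.2147] [0.1024 0.1043] 78.5 mean [ 0.5368 -0.2128]
scene tea 94 rect [ 0.3739 -0.1992] [0.0364 0.045 ] 24.7 mean [ 0.3745 -0.2   ]
scene tea2 103 rect [ 0.3385 -0.1227] [0.0347 0.0417] 25.1 mean [ 0.339  -0.1226]
side tray 897 rect [0.5639 0.0255] [0.1404 0.1492] 78.7 mean [0.5648 0.0141]
side risertop 919 rect [0.5602 0.0361] [0.1387 0.1591] 81.1 mean [0.5492 0.0816]
side warmer rails 142 rect [ 0.5368 -0.2158] [0.0878 0.0961] 78.1 mean [ 0.5374 -0.2123]
side warmer base 802 rect [ 0.5394 -0.2232] [0.1164 0.1071] 77.5 mean [ 0.5399 -0.2105]
side tea 85 rect [ 0.375  -0.2002] [0.0374 0.0392] 35.9 mean [ 0.3743 -0.2005]
side tea2 101 rect [ 0.3386 -0.123 ] [0.0393 0.0369] 61.3 mean [ 0.338 -0.124]
wrist tray 5341 rect [0.5633 0.0262] [0.1393 0.1496] 78.6 mean [0.5633 0.0316]
wrist risertop 3329 rect [0.5599 0.0361] [0.1378 0.1585] 80.9 mean [0.5437 0.0729]
wrist warmer rails 746 rect [ 0.5364 -0.2123] [0.082  0.0962] 78.0 mean [ 0.5329 -0.2047]
wrist warmer base 4509 rect [ 0.538  -0.2158] [0.1011 0.1047] 78.0 mean [ 0.5381 -0.2123]
wrist tea 0
wrist tea2 242 rect [ 0.338 -0.121] [0.0386 0.0377] 34.7 mean [ 0.3376 -0.1207]
```

Request:
play_rows([
  [-0.35,-0.4,-0.25,0.14,65],
  [-0.7,-0.8,-0.5,0.28,65],
  [-1.05,-1.2,-0.75,0.42,65],
  [-1.4,-1.6,-1.0,0.56,65],
  [-1.75,-2.0,-1.3,0.7,65],
  [-2.1,-2.4,-1.6,0.84,65],
  [-2.5,-2.8,-1.9,0.98,65],
  [-2.9,-3.3,-2.3,1.12,65],
  [-3.3,-3.7,-2.6,1.26,65],
  [-3.51,-4.0,-3.0,1.37,65],
])

```text
t: 1.15
eef_pos: [0.3734, -0.201, 0.0809]
tool_rot: [0.098, 0.995, -0.0, 0.0]
contact_force: [1.2, 0.2, 0.6]
width: 0.0653
gripper_force: 0.0
```

Request:
play_rows([
  [0,0,0,0,65],
  [0,0,-0.2,0,65],
  [0,0,-0.5,0,65],
  [0,0,-0.8,0,65],
  [0,0,-1.1,0,65],
  [0,0,-1.35,0,65],
  [0,0,-1.5,0,65],
  [0,0,-1.58,0,65],
  [0,0,-1.58,0,65],
  [0,0,-1.58,0,65],
])

```text
t: 2.15
eef_pos: [0.3748, -0.2, 0.0027]
tool_rot: [0.1, 0.995, -0.0, 0.0]
contact_force: [0.0, 0.7, -0.0]
width: 0.0646
gripper_force: 0.0
```

Request:
play_rows([
  [0,0,0,0,30],
  [0,0,0,0,30],
  [0,0,0,0,30],
  [0,0,0,0,30],
  [0,0,0,0,30],
  [0,0,0.1,0,30],
  [0,0,0.5,0,30],
  [0,0,1.0,0,30],
  [0,0,1.5,0,30],
  [0,0,1.9,0,30],
])

```text
t: 3.15
eef_pos: [0.3746, -0.2001, 0.099]
tool_rot: [0.1, 0.995, -0.0, 0.001]
contact_force: [-0.5, 0.5, -0.2]
width: 0.0348
gripper_force: 59.9
```

Request:
play_rows([
  [0.1,0,0,0,30],
  [0.5,-0.05,0,0,30],
  [1.0,-0.1,0,0,30],
  [1.6,-0.15,0,0,30],
  [2.2,-0.2,0,0,30],
  [2.7,-0.25,0,0,30],
  [3.1,-0.3,0,0,30],
  [3.26,-0.3,0,0,30],
  [3.26,-0.3,0,0,30],
  [3.26,-0.3,0,0,30],
])

```text
t: 4.15
eef_pos: [0.5367, -0.2148, 0.0967]
tool_rot: [0.1, 0.995, 0.0, -0.001]
contact_force: [0.4, -0.0, -0.7]
width: 0.0344
gripper_force: 59.9
```

```bash
python3 - <<'E'
from h import *
s=read_state();print(s["width"],s["gripper_force"],s["eef_pos"])
im,P=cloud("side"); cv2.imwrite("pics/s1.png",cv2.resize(im[100:320,180:400],(660,600)))
E
```

```text
0.03437564776947822 59.89651049909298 [ 0.53669469 -0.21479006  0.09670464]
```

View pics/s1.png

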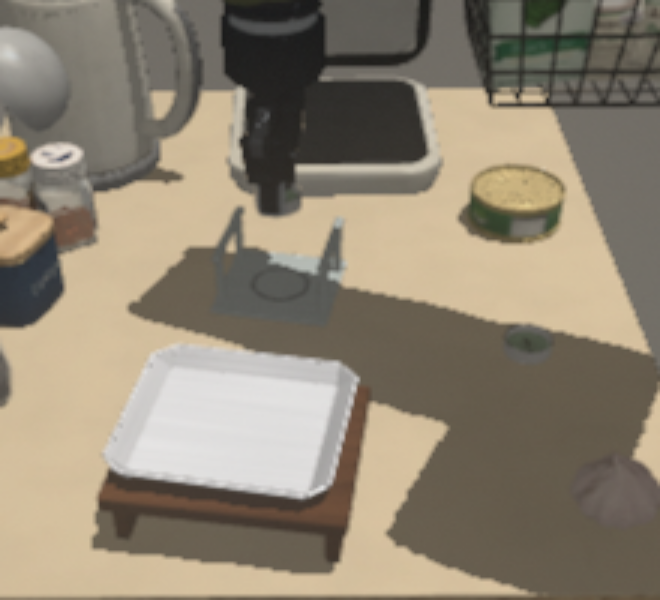

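Request:
play_rows([
  [0,0,-0.2,0,30],
  [0,0,-0.5,0,30],
  [0,0,-0.8,0,30],
  [0,0,-1.1,0,30],
  [0,0,-1.4,0,30],
  [0,0,-1.6,0,30],
  [0,0,-1.7,0,30],
  [0,0,-1.76,0,30],
  [0,0,-1.79,0,30],
  [0,0,-1.79,0,30],
])

```text
t: 5.2
eef_pos: [0.5377, -0.2151, 0.0081]
tool_rot: [0.1, 0.995, -0.0, 0.0]
contact_force: [-0.2, 0.2, 0.6]
width: 0.0345
gripper_force: 59.9
```

Request:
play_rows([
  [0,0,0,0,45],
  [0,0,0,0,55],
  [0,0,0,0,60],
  [0,0,0,0,60],
  [0,0,0,0,60],
  [0,0,0.3,0,60],
  [0,0,0.8,0,60],
  [0,0,1.3,0,60],
  [0,0,1.8,0,60],
  [0,0,2.2,0,60],
])

```text
t: 6.2
eef_pos: [0.5378, -0.2151, 0.1206]
tool_rot: [0.1, 0.995, -0.0, 0.001]
contact_force: [0.3, -0.2, -0.0]
width: 0.0595
gripper_force: 0.0
```

```bash
python3 - <<'E'
from h import *
for n in("side","scene"):
    im,P=cloud(n); P=P.reshape(-1,3)
    k=(P[:,2]>.013)&(P[:,2]<.026)&(np.hypot(P[:,0]-.5375,P[:,1]+.215)<.035)
    print(n,k.sum(),P[k].mean(0), cv2.minAreaRect(P[k][:,:2].astype(np.float32)))
print(read_state()["eef_pos"])
E
```

```text
side 101 [ 0.53682497 -0.21667687  0.01678459] ((0.5372740626335144, -0.21703235805034637), (0.037639226764440536, 0.040979087352752686), 28.514108657836914)
scene 84 [ 0.53991095 -0.21560585  0.01666272] ((0.5388162136077881, -0.2146344929933548), (0.032477885484695435, 0.04506450146436691), 17.55940818786621)
[ 0.53868439 -0.21554515  0.1217526 ]
```

Request:
play_rows([
  [0.0,0.2,0,0,0],
  [0.02,0.6,0,0,0],
  [0.05,1.1,0,0,0],
  [0.08,1.6,0,0,0],
  [0.1,2.2,0,0,0],
  [0.12,2.65,0,0,0],
  [0.13,2.85,-0.3,0,0],
  [0.13,2.85,-0.7,0,0],
  [0.13,2.85,-1.1,0,0],
  [0.13,2.85,-1.2,0,0],
])

```text
t: 7.3
eef_pos: [0.5423, -0.0715, 0.0551]
tool_rot: [0.1, 0.995, 0.0, -0.002]
contact_force: [0.5, -0.3, -0.1]
width: 0.0001
gripper_force: 0.0
```

Request:
play_rows([
  [0,0,0,0,0],
  [0.03,0.15,0,0,0],
  [0.06,0.3,0,0,0],
  [0.09,0.45,0,0,0],
  [0.12,0.6,0,0,0],
  [0.15,0.75,0,0,0],
  [0.18,0.87,0,0,0],
  [0.2,0.98,0,0,0],
  [0.2,0.98,0,0,0],
  [0.2,0.98,0,0,0],
])

```text
t: 8.3
eef_pos: [0.5538, -0.0233, 0.0575]
tool_rot: [0.1, 0.995, 0.0, -0.0]
contact_force: [-1.0, -1.0, -0.1]
width: -0.0005
gripper_force: 0.0
```

```bash
cat > tray.py <<'E'
from h import *
print(read_state()["eef_pos"])
b=np.array([np.cos(np.radians(81)),np.sin(np.radians(81))])
for n in("side","scene"):
    im,P=cloud(n); P=P.reshape(-1,3); x,y,z=P.T
    k=(z>.0655)&(z<.073)&(x>.45)&(x<.68)&(y>-.045)&(y<.2)
    c,s,a=cv2.minAreaRect(P[k][:,:2].astype(np.float32)); print(n,k.sum(),c,s,a)
    k=(z>.0575)&(z<.0615)&(x>.45)&(x<.68)&(y>-.1)&(y<.2)
    F=P[k]; print("floor", F.mean(0), "rim(riser)", max((P[(z>.068)&(z<.073)&(x>.45)&(x<.68)&(y>-.1)&(y<.2)][:,:2]-[.56,.0361])@b))
    A=np.c_[F[:,:2]-F[:,:2].mean(0),np.ones(len(F))]; print("slope",np.linalg.lstsq(A,F[:,2],rcond=None)[0])
E
python3 tray.py
```

```text
[ 0.553824   -0.02325183  0.05753301]
side 934 (0.5687220096588135, 0.050872135907411575) (0.15734899044036865, 0.1493891328573227) 78.96092224121094
floor [0.56940174 0.06003865 0.06002821] rim(riser) 0.09594778664496005
slope [0.00083145 0.00058977 0.06002821]
scene 568 (0.5677791833877563, 0.04527541995048523) (0.16881421208381653, 0.15110185742378235) 78.16488647460938
floor [0.56158099 0.05531647 0.05981045] rim(riser) 0.09618529569406992
slope [0.00578006 0.00393029 0.05981045]
```

Request:
play_rows([
  [0,0,0.05,0,0],
  [0.01,0.05,0.05,0,0],
  [0.02,0.1,0.05,0,0],
  [0.03,0.15,0.05,0,0],
  [0.04,0.2,0.05,0,0],
  [0.05,0.25,0.05,0,0],
  [0.05,0.26,0.05,0,0],
  [0.05,0.26,0.05,0,0],
  [0.05,0.26,0.05,0,0],
  [0.05,0.26,0.05,0,0],
])

```text
t: 9.4
eef_pos: [0.5565, -0.0104, 0.0603]
tool_rot: [0.1, 0.995, 0.0, 0.0]
contact_force: [0.1, -1.6, 1.4]
width: 0.0004
gripper_force: 0.9
```

```bash
sed -i 's/y>-.045/y>-.02/' tray.py; python3 tray.py
```

```text
[ 0.55650992 -0.01044364  0.06026207]
side 942 (0.5706065893173218, 0.06036905571818352) (0.16042466461658478, 0.14927485585212708) 78.7641830444336
floor [0.57160655 0.07065086 0.06003956] rim(riser) 0.10778102575889682
slope [0.00153237 0.00277323 0.06003956]
scene 547 (0.5714758038520813, 0.061808060854673386) (0.15769615769386292, 0.15148745477199554) 78.80693054199219
floor [0.5613966  0.06180356 0.05975986] rim(riser) 0.10782354179467457
slope [0.0058126  0.00546399 0.05975986]
```

Request:
play_rows([
  [-0.04,-0.2,0,0,0],
  [-0.04,-0.2,0.4,0,0],
  [-0.04,-0.2,0.9,0,10],
  [-0.04,-0.1,1.4,0,40],
  [0.0,0.3,1.6,0,40],
  [0.1,0.9,1.6,0,40],
  [0.25,1.5,1.6,0,40],
  [0.4,2.1,1.6,0,40],
  [0.52,2.6,1.6,0,40],
  [0.58,2.89,1.6,0,40],
])

```text
t: 10.5
eef_pos: [0.5855, 0.1351, 0.1399]
tool_rot: [0.1, 0.995, 0.0, -0.0]
contact_force: [-0.2, -0.2, -0.0]
width: 0.04
gripper_force: 0.0
```

Request:
play_rows([
  [0,0,0,0,40],
  [0,0,0,0,40],
  [0,0,-0.3,0,40],
  [0,0,-0.6,0,40],
  [0,0,-0.9,0,40],
  [0,0,-1.2,0,40],
  [0,0,-1.4,0,40],
  [0,0,-1.4,0,40],
  [0,0,-1.4,0,40],
  [0,0,-1.4,0,40],
])

```text
t: 11.5
eef_pos: [0.5859, 0.1341, 0.071]
tool_rot: [0.1, 0.995, 0.0, 0.001]
contact_force: [0.3, -0.3, 0.6]
width: 0.0398
gripper_force: 0.0
```

```bash
python3 tray.py; python3 - <<'E'
from h import *
im,P=cloud("scene"); cv2.imwrite("pics/c2.png",cv2.resize(im[150:300,180:330],(600,600),interpolation=cv2.INTER_CUBIC))
E
```

```text
[0.58588678 0.13411536 0.07100884]
side 636 (0.5725711584091187, 0.0707666277885437) (0.14004625380039215, 0.14961256086826324) 79.20499420166016
floor [0.54911983 0.07609342 0.05999467] rim(riser) 0.10774820117109261
slope [0.00256771 0.00239786 0.05999467]
scene 320 (0.5670583248138428, 0.07068850100040436) (0.14063911139965057, 0.13963530957698822) 77.89485931396484
floor [0.55198438 0.05692137 0.05966792] rim(riser) 0.10705699540408672
slope [0.00564783 0.00814839 0.05966792]
```

View pics/c2.png

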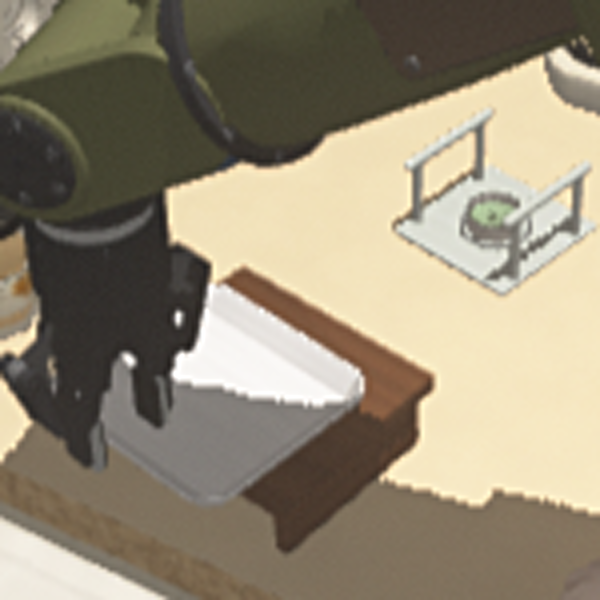

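Request:
play_rows([
  [0,0,-0.1,0,34],
  [0,0,-0.18,0,28],
  [0,0,-0.18,0,24],
  [0,0,-0.18,0,21],
  [0,0,-0.18,0,18],
  [0,0,-0.18,0,16],
  [0,0,-0.18,0,14],
  [0,0,-0.18,0,13],
  [0,0,-0.18,0,12],
  [0,0,-0.18,0,11],
])

```text
t: 12.65
eef_pos: [0.5856, 0.1339, 0.0615]
tool_rot: [0.1, 0.995, -0.0, 0.0]
contact_force: [-1.2, -1.3, 3.5]
width: 0.0112
gripper_force: 15.1
```

```bash
python3 tray.py; python3 -c "
from h import *
print(read_state()['contact_force'],read_state()['width'],read_state()['gripper_force'])"
```

```text
[0.58555504 0.13392754 0.06146943]
side 655 (0.5737403631210327, 0.07677426189184189) (0.1527717113494873, 0.14902329444885254) 78.7646484375
floor [0.55036953 0.07520351 0.05999435] rim(riser) 0.11884028186212428
slope [0.00226015 0.00320729 0.05999435]
scene 338 (0.5720152258872986, 0.07724793255329132) (0.15147875249385834, 0.14750373363494873) 78.3874740600586
floor [0.5496243  0.05381861 0.05967157] rim(riser) 0.11832847491028653
slope [0.00675877 0.00794357 0.05967157]
[-1.10179504 -2.26133285  3.67663712] 0.010839738575144848 15.271619742270559
```

Request:
play_rows([
  [0,0,0.03,0,10],
  [0,0,0.05,0,9],
  [0,0,0.07,0,8],
  [0,0,0.09,0,7],
  [0,0,0.12,0,6],
  [0,0,0.15,0,5],
  [0,0,0.18,0,4],
  [0,0,0.2,0,3],
  [0,0,0.2,0,2],
  [0,0,0.2,0,1],
])

```text
t: 13.75
eef_pos: [0.5855, 0.1338, 0.0713]
tool_rot: [0.1, 0.995, -0.0, 0.0]
contact_force: [-0.2, -4.2, 4.1]
width: 0.0066
gripper_force: 61.1
```

```bash
python3 - <<'E'
from h import *
im,P=cloud("scene"); cv2.imwrite("pics/c3.png",cv2.resize(im[150:300,180:330],(600,600),interpolation=cv2.INTER_CUBIC))
E
```

```text
(no output)
```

View pics/c3.png

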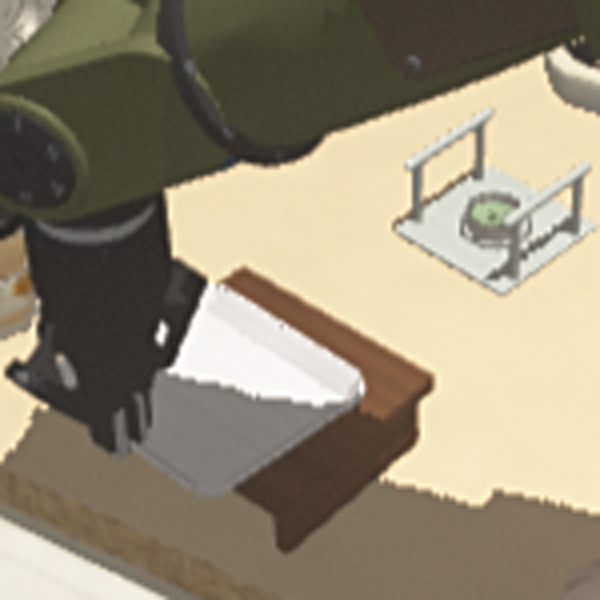

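Request:
play_rows([
  [0,0,0.1,0,0],
  [0,0,0.2,0,0],
  [0,0,0.3,0,0],
  [0,0,0.4,0,0],
  [0,0,0.5,0,0],
  [0,0,0.6,0,0],
  [0,0,0.7,0,0],
  [0,0,0.8,0,0],
  [0,0,0.9,0,0],
  [0,0,1.0,0,0],
])

```text
t: 14.8
eef_pos: [0.5854, 0.1341, 0.1216]
tool_rot: [0.1, 0.995, 0.0, -0.0]
contact_force: [-0.6, -1.8, 1.2]
width: 0.0018
gripper_force: 54.4
```

```bash
python3 - <<'E'
from h import *
s=read_state();print(s["width"],s["gripper_force"],s["contact_force"])
im,P=cloud("scene"); cv2.imwrite("pics/c4.png",cv2.resize(im[120:300,160:340],(600,600),interpolation=cv2.INTER_CUBIC))
E
```

```text
0.0018115551611598126 54.39182158559561 [-0.61662284 -1.83130476  1.17171932]
```

View pics/c4.png

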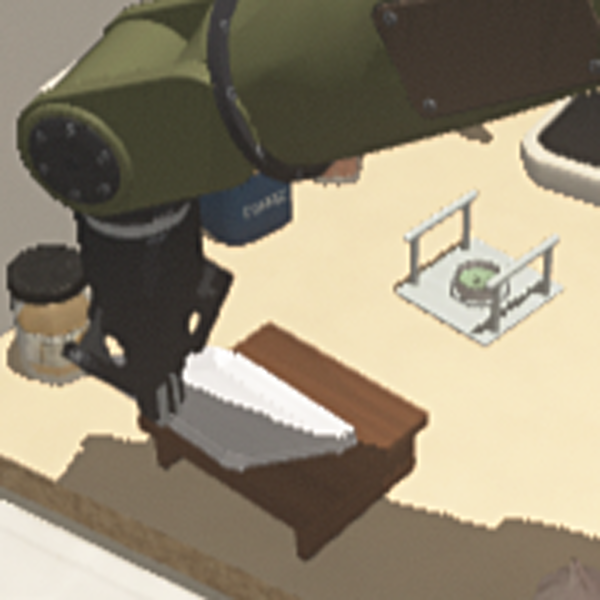

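Request:
play_rows([
  [0,0,0.1,0,0],
  [0,0,0.25,0,0],
  [0,0,0.45,0,0],
  [0,0,0.7,0,0],
  [0,0,0.95,0,0],
  [0,0,1.2,0,0],
  [0,0,1.45,0,0],
  [0,0,1.65,0,0],
  [0,0,1.8,0,0],
  [0,0,1.8,0,0],
])

```text
t: 15.85
eef_pos: [0.5858, 0.1341, 0.2124]
tool_rot: [0.1, 0.995, 0.0, 0.001]
contact_force: [-0.3, 0.0, -1.8]
width: 0.001
gripper_force: 51.8
```

```bash
cat > tilt.py <<'E'
from h import *
s=read_state();print(s["eef_pos"],s["width"],s["gripper_force"],s["contact_force"])
e=np.array(s["eef_pos"]); u=np.array([.196,.981,0]); v=np.array([.981,-.196,0])
for n in("side","scene"):
    im,P=cloud(n); P=P.reshape(-1,3); g=im.reshape(-1,3).astype(int)
    Q=P-e; a=Q@u; b=Q@v
    k=(abs(b)<.06)&(a<-.02)&(a>-.16)&(P[:,2]>e[2]-.17)&(P[:,2]<e[2]+.05)&(P[:,2]>.063)
    A=np.c_[a[k],b[k],np.ones(k.sum())]
    w=np.ones(k.sum(),bool)
    for _ in range(8):
        x=np.linalg.lstsq(A[w],Q[k][w,2],rcond=None)[0]; r=abs(A@x-Q[k][:,2]); w=r<max(.003,np.median(r))
    print(n,k.sum(),w.sum(),"slopes",x,"tilt deg",np.degrees(np.arctan(x[:2])),"a range",a[k].min(),a[k].max(),"zmin",P[k][:,2].min())
    np.savez(n+"_t.npz",a=a[k],b=b[k],z=P[k][:,2])
E
python3 tilt.py
```

```text
[0.58580346 0.1340584  0.2124311 ] 0.0009815584312112056 51.804004311561584 [-0.34383244  0.02864676 -1.80227418]
side 5 3 slopes [ 1.88280664 -1.23924891  0.0818034 ] tilt deg [ 62.02624625 -51.09853863] a range -0.06981629461325535 -0.021787366029365905 zmin 0.1310504439714036
scene 316 232 slopes [ 0.11393856 -0.00172274 -0.07607587] tilt deg [ 6.50016713 -0.09870544] a range -0.09963847626372917 -0.021606946698895194 zmin 0.12244039868823055
```

```bash
python3 - <<'E'
import numpy as np
f=np.load("scene_t.npz");a,b,z=f["a"],f["b"],f["z"]
for lo in np.arange(-.12,-.01,.01):
    k=(a>lo)&(a<=lo+.01)
    if k.sum(): print(round(lo+.005,3),k.sum(),np.round(np.percentile(z[k],[5,50,95]),3),np.round([b[k].min(),b[k].max()],3))
E
python3 - <<'E'
import sys; sys.path.insert(0,'.')
from h import *
im,P=cloud("side"); cv2.imwrite("pics/c5.png",cv2.resize(im[120:320,150:350],(600,600),interpolation=cv2.INTER_CUBIC))
E
```

```text
-0.095 113 [0.123 0.126 0.129] [-0.059  0.06 ]
-0.085 109 [0.124 0.127 0.129] [-0.046  0.058]
-0.075 33 [0.126 0.13  0.135] [-0.06  0.06]
-0.065 27 [0.137 0.14  0.145] [-0.015  0.059]
-0.055 26 [0.147 0.15  0.155] [-0.059  0.052]
-0.045 1 [0.158 0.158 0.158] [0.044 0.044]
-0.025 7 [0.258 0.259 0.261] [-0.011 -0.005]
```

View pics/c5.png

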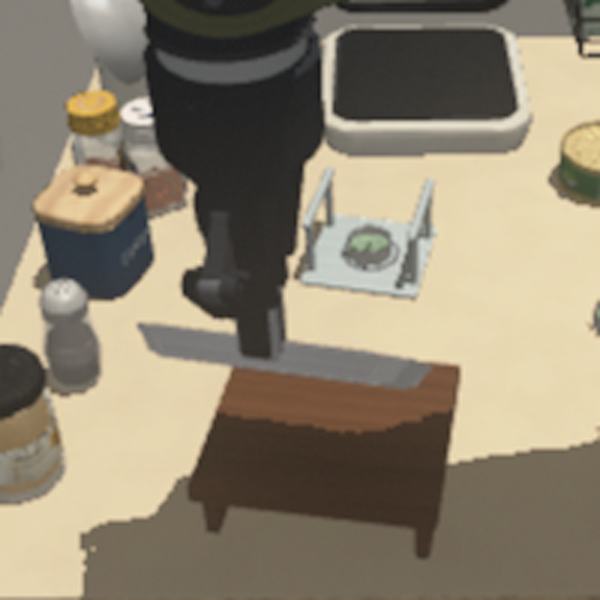

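Request:
play_rows([
  [-0.02,-0.1,0,0,0],
  [-0.04,-0.3,0,0,0],
  [-0.08,-0.6,0,0,0],
  [-0.13,-1.0,0,0,0],
  [-0.18,-1.4,0,0,0],
  [-0.24,-1.8,0,0,0],
  [-0.29,-2.2,0,0,0],
  [-0.34,-2.6,0,0,0],
  [-0.39,-2.95,0,0,0],
  [-0.43,-3.26,0,0,0],
])

```text
t: 17.0
eef_pos: [0.5635, -0.031, 0.2113]
tool_rot: [0.101, 0.995, -0.0, -0.0]
contact_force: [-0.5, 0.1, -1.5]
width: 0.0009
gripper_force: 51.8
```

Request:
play_rows([
  [-0.05,-0.4,0,0,0],
  [-0.1,-0.8,0,0,0],
  [-0.15,-1.2,0,0,0],
  [-0.2,-1.6,0,0,0],
  [-0.26,-2.0,0,0,0],
  [-0.32,-2.4,0,-0.01,0],
  [-0.37,-2.8,-0.1,-0.01,0],
  [-0.41,-3.1,-0.2,-0.01,0],
  [-0.44,-3.27,-0.3,-0.01,0],
  [-0.44,-3.27,-0.35,-0.01,0],
])

```text
t: 18.0
eef_pos: [0.5415, -0.1933, 0.193]
tool_rot: [0.106, 0.994, 0.0, -0.0]
contact_force: [0.2, 0.7, -2.8]
width: 0.001
gripper_force: 51.8
```

```bash
python3 tilt.py;  python3 - <<'E'
import numpy as np
for n in ("scene","side"):
  f=np.load(n+"_t.npz");a,b,z=f["a"],f["b"],f["z"]; print(n)
  for lo in np.arange(-.12,-.01,.01):
    k=(a>lo)&(a<=lo+.01)
    if k.sum(): print(round(lo+.005,3),k.sum(),np.round(np.percentile(z[k],[5,50,95]),3),np.round([b[k].min(),b[k].max()],3))
E
```

```text
[ 0.54151617 -0.19332103  0.19300463] 0.0009677199074134175 51.82549595832825 [ 0.20225964  0.67008481 -2.79241509]
side 389 385 slopes [ 0.99413339  0.01413465 -0.0115811 ] tilt deg [44.83144001  0.80980214] a range -0.07991448448570597 -0.02005394065052104 zmin 0.06313408435110979
scene 76 62 slopes [ 0.99839704  0.01274819 -0.01267195] tilt deg [44.9540419   0.73037802] a range -0.07577692595386767 -0.020071727932390603 zmin 0.06302454071996823
scene
-0.075 7 [0.105 0.106 0.108] [-0.055 -0.004]
-0.065 10 [0.085 0.115 0.12 ] [-0.05   0.055]
-0.055 14 [0.101 0.124 0.131] [-0.056  0.057]
-0.045 11 [0.063 0.132 0.139] [-0.056  0.015]
-0.035 12 [0.105 0.145 0.191] [-0.052  0.053]
-0.025 22 [0.063 0.154 0.241] [-0.058  0.058]
side
-0.075 42 [0.103 0.107 0.111] [-0.059  0.059]
-0.065 68 [0.112 0.116 0.121] [-0.058  0.059]
-0.055 62 [0.122 0.127 0.13 ] [-0.06   0.057]
-0.045 72 [0.132 0.137 0.141] [-0.059  0.059]
-0.035 69 [0.142 0.147 0.151] [-0.06   0.059]
-0.025 76 [0.152 0.156 0.162] [-0.058  0.058]
```

Request:
play_rows([
  [0,0,-0.1,0,0],
  [0,0,-0.25,0,0],
  [0,0,-0.4,0,0],
  [0,0,-0.55,0,0],
  [0,0,-0.7,0,0],
  [0,0,-0.83,0,0],
  [0,0,-0.93,0,0],
  [0,0.02,-1.0,0,0],
  [0,0.02,-1.04,0,0],
  [0,0.02,-1.06,0,0],
])

```text
t: 19.1
eef_pos: [0.542, -0.1915, 0.1407]
tool_rot: [0.105, 0.994, -0.0, 0.0]
contact_force: [-0.5, 0.2, -2.0]
width: 0.0015
gripper_force: 51.9
```

Request:
play_rows([
  [0.01,0.04,-0.04,0,0],
  [0.02,0.09,-0.08,0,0],
  [0.03,0.13,-0.12,0,0],
  [0.04,0.17,-0.17,0,0],
  [0.05,0.22,-0.22,0,0],
  [0.05,0.25,-0.26,0,0],
  [0.06,0.29,-0.31,0,0],
  [0.07,0.33,-0.36,0,0],
  [0.08,0.36,-0.4,0,0],
  [0.08,0.36,-0.4,0,0],
])

```text
t: 20.1
eef_pos: [0.546, -0.1734, 0.1206]
tool_rot: [0.105, 0.994, -0.0, -0.0]
contact_force: [-0.5, -2.4, 4.4]
width: 0.0012
gripper_force: 76.4
```

```bash
python3 tilt.py;  python3 - <<'E'
from h import *
im,P=cloud("side"); cv2.imwrite("pics/c6.png",cv2.resize(im[100:260,200:360],(600,600),interpolation=cv2.INTER_CUBIC))
E
```

```text
[ 0.54599503 -0.17335523  0.1206064 ] 0.001202436223243087 76.431276043877 [-0.48937191 -2.37920317  4.38636923]
side 6 4 slopes [ 0.53733425 -0.89037938  0.05328621] tilt deg [ 28.25066104 -41.68120967] a range -0.11419903143094016 -0.025138992337756804 zmin 0.06310517297877109
scene 178 138 slopes [ 0.59005563  0.00908082 -0.00374312] tilt deg [30.54296906  0.52027842] a range -0.11646148389028178 -0.023106343172015348 zmin 0.06301132355183238
```

View pics/c6.png

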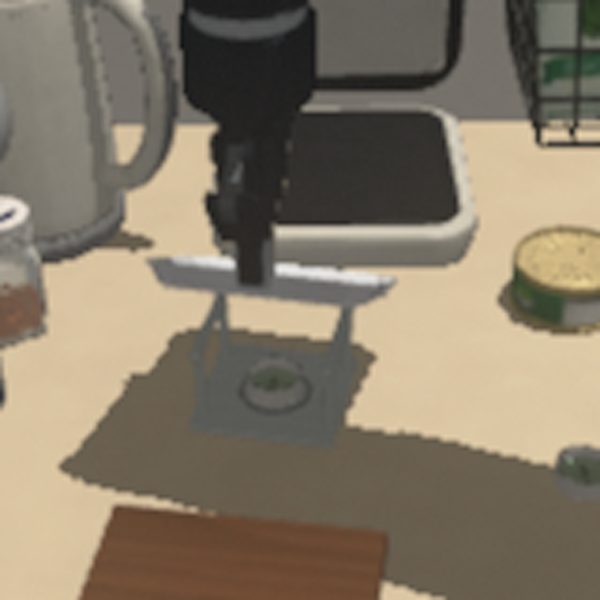

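Request:
play_rows([
  [0.01,0.03,-0.05,0,0],
  [0.01,0.06,-0.1,0,0],
  [0.02,0.09,-0.16,0,0],
  [0.03,0.12,-0.21,0,0],
  [0.03,0.15,-0.26,0,0],
  [0.04,0.17,-0.31,0,0],
  [0.04,0.2,-0.37,0,0],
  [0.05,0.22,-0.42,0,0],
  [0.05,0.245,-0.48,0,0],
  [0.05,0.245,-0.48,0,0],
])

```text
t: 21.25
eef_pos: [0.5484, -0.1612, 0.0964]
tool_rot: [0.105, 0.994, -0.0, -0.0]
contact_force: [-0.8, -4.3, 4.0]
width: 0.0012
gripper_force: 106.9
```

```bash
python3 tilt.py
```

```text
[ 0.54843829 -0.16123889  0.09640574] 0.0012150626037938296 106.85022879391909 [-0.84279252 -4.33115469  3.97030584]
side 491 368 slopes [ 0.26925283  0.00369464 -0.00453222] tilt deg [15.06966673  0.21168625] a range -0.13323009860644133 -0.023729291676638637 zmin 0.06302046728601808
scene 681 506 slopes [ 0.25943047  0.00294214 -0.0047196 ] tilt deg [14.54364668  0.16857157] a range -0.1342675038631714 -0.020218440054736806 zmin 0.06303987360699652
```

Request:
play_rows([
  [0,0.02,-0.06,0,0],
  [0.01,0.04,-0.12,0,0],
  [0.01,0.06,-0.18,0,0],
  [0.02,0.08,-0.24,0,0],
  [0.02,0.09,-0.3,0,0],
  [0.02,0.1,-0.36,0,0],
  [0.02,0.11,-0.42,0,0],
  [0.02,0.11,-0.47,0,0],
  [0.02,0.12,-0.51,0,0],
  [0.02,0.12,-0.51,0,0],
])

```text
t: 22.35
eef_pos: [0.5501, -0.1547, 0.0719]
tool_rot: [0.105, 0.994, 0.0, 0.001]
contact_force: [0.8, 3.4, 11.2]
width: 0.0015
gripper_force: 152.9
```

```bash
cat > fin.py <<'E'
from h import *
W=np.array([.5375,-.215]); t=np.radians(78); u=np.array([np.cos(t),np.sin(t)]); v=np.array([u[1],-u[0]])
s=read_state(); print(s["eef_pos"],s["width"],s["contact_force"])
for n in("side","scene"):
    im,P=cloud(n); P=P.reshape(-1,3); Q=P[:,:2]-W; a=Q@u; b=Q@v; z=P[:,2]
    k=(abs(a)<.1)&(abs(b)<.09)&(z>.068)&(z<.082)
    r=cv2.minAreaRect(P[k][:,:2].astype(np.float32)); print(n,r,"a",np.percentile(a[k],[.5,99.5]),"b",np.percentile(b[k],[.5,99.5]))
    k=(abs(a)<.045)&(abs(b)<.05)&(z>.055)&(z<.08)
    print(" floor",np.linalg.lstsq(np.c_[a[k],b[k],np.ones(k.sum())],z[k],rcond=None)[0])
E
python3 fin.py; python3 tilt.py
```

```text
[ 0.5500989  -0.15474588  0.07192233] 0.0014703047179240802 [ 0.77020182  3.37088923 11.22966613]
side ((0.5370427966117859, -0.21549302339553833), (0.1494687795639038, 0.14975763857364655), 78.86641693115234) a [-0.07498683  0.07214785] b [-0.07424242  0.0739572 ]
 floor [ 0.01948868 -0.00252713  0.06613945]
scene ((0.5338433384895325, -0.217179074883461), (0.14919202029705048, 0.14661504328250885), 76.97342681884766) a [-0.07598625  0.0690919 ] b [-0.07583251  0.06729799]
 floor [ 0.019484   -0.00131818  0.06662179]
[ 0.55009889 -0.15476433  0.07209154] 0.0015378242940345143 152.6071534305811 [ 0.45868128  2.78568285 10.72832122]
side 905 769 slopes [ 1.58965423e-02  2.29044849e-05 -4.81657951e-03] tilt deg [0.91072808 0.00131233] a range -0.1381977774775637 -0.020103283506567503 zmin 0.06311301906615743
scene 957 732 slopes [ 0.01953453  0.00011932 -0.00406077] tilt deg [1.11910376 0.00683629] a range -0.13792870837157495 -0.020056314946732774 zmin 0.063018156014522
```

Request:
play_rows([
  [0,0,0,0,3],
  [0,0,0,0,5],
  [0,0,0,0,7],
  [0,0,0,0,9],
  [0,0,0,0,11],
  [0,0,0,0,13],
  [0,0,0,0,16],
  [0,0,0,0,20],
  [0,0,0,0,25],
  [0,0,0,0,30],
])

```text
t: 23.55
eef_pos: [0.5494, -0.1552, 0.0712]
tool_rot: [0.105, 0.994, 0.0, -0.0]
contact_force: [-0.2, 0.6, -0.8]
width: 0.0298
gripper_force: 0.0
```

```bash
python3 fin.py
```

```text
[ 0.54942324 -0.15520894  0.07116809] 0.02984485432665742 [-0.23859624  0.64344744 -0.82002843]
side ((0.5380624532699585, -0.21133556962013245), (0.16271944344043732, 0.149446502327919), 78.0748062133789) a [-0.07640029  0.0828256 ] b [-0.07473111  0.07396928]
 floor [0.01119263 0.00042513 0.06562725]
scene ((0.5286037921905518, -0.21042634546756744), (0.16688735783100128, 0.1386004090309143), 82.27232360839844) a [-0.07775976  0.08324492] b [-0.07587174  0.0623508 ]
 floor [6.76111321e-03 7.05684520e-05 6.62894823e-02]
```

Released flat; raise clear and check.

Request:
play_rows([
  [0,0,0.05,0,30],
  [0,0,0.15,0,30],
  [0,0,0.35,0,30],
  [0,0,0.65,0,30],
  [0,0,1.0,0,30],
  [0,0,1.4,0,30],
  [0,0.2,1.8,0,30],
  [0,0.5,2.2,0,30],
  [0,0.9,2.6,0,30],
  [0,1.2,2.8,0,30],
])

```text
t: 24.65
eef_pos: [0.5499, -0.0944, 0.2143]
tool_rot: [0.105, 0.994, -0.0, 0.002]
contact_force: [-0.1, 0.0, -0.3]
width: 0.0299
gripper_force: 0.0
```

```bash
python3 fin.py;  python3 - <<'E'
from h import *
im,P=cloud("side"); cv2.imwrite("pics/c7.png",cv2.resize(im[100:320,140:400],(780,600),interpolation=cv2.INTER_CUBIC))
E
```

```text
[ 0.54989117 -0.09439805  0.21427859] 0.029905769324469866 [-0.12105014  0.02373614 -0.28271197]
side ((0.5353552103042603, -0.22308972477912903), (0.14279089868068695, 0.14935004711151123), 78.03177642822266) a [-0.07763545  0.06234676] b [-0.07471158  0.07381897]
 floor [-0.00058001  0.00055669  0.06554609]
scene ((0.5349307656288147, -0.2227669656276703), (0.14367634057998657, 0.15286648273468018), 77.96965789794922) a [-0.07849522  0.06312634] b [-0.07590145  0.07444614]
 floor [0.00491161 0.0006323  0.06614271]
```

View pics/c7.png

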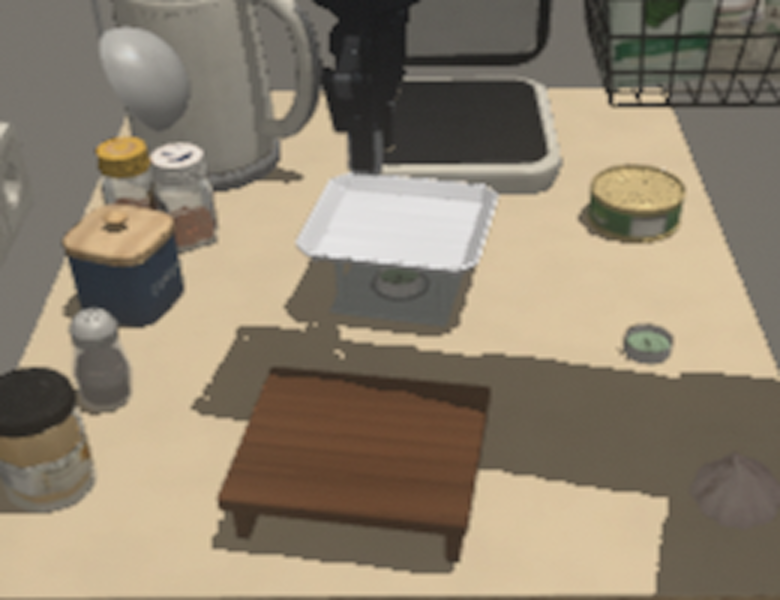

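The tray sits level on the rails, about 8 mm off centre and square. The tea light stands in its ring (pixel about 400,283) and the other things are in place.

```bash
python3 -c "
from plant import *
print(close_job())"
```

```text
the job is handed in; nothing more can be done
None
```

I handed the job in at about 25 s. The tea light stands in the ring on the warmer's base plate, and the tray rests level and square on the two rails, about 8 mm off centre. The other things look undisturbed in the last picture, and no verdict came back.

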